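Seat the board carrier on the kinematic stage and close the keeper

ROBOT

A 6-joint arm with a two-finger parallel gripper is mounted at the origin on the work surface. World frame = base frame: x ahead of the robot, y to its left, z up, the work surface at z = 0. Lengths are in m, angles in degrees, forces in N, time in s.
With the tool pointing down it reaches from about 0.4 to 0.825 m from the base axis. Payload 7 kg.
Tool frame: the origin (TCP) lies at the very end of the fingers, on their centre line; the grasp point (between the pads) lies 19 mm behind it (ctrl.grip_point_offset is the distance from the TCP to the grasp point, in m); x points along the fingers, z is the direction in which the jaws open and shut, and the axes are right-handed (so a half turn about x gives the same grasp; the last joint's range is limited). The gripper opens to 88 mm and grips with 3 to 60 N. Pads are 19 mm wide; open, the fingers measure 130 mm over their backs; the gripper's body (78 mm by 193 mm) begins 47 mm behind the grasp point.
Start: joints at [-58.092, 20.546, 0.682, 0, -70.136, -16.507], TCP at [0.179, -0.651, 0.227] pointing down, gripper open.
Joint ranges: [-176.03, 176.03], [-82.01, 121.73], [-58.28, 71.71], [-173.87, 95.51], [-174.79, -0.11], [-173.66, 173.66]. Speed limits (degrees/s): [136.94, 136.94, 172.46, 180, 180, 180].

INTERFACE

Orientations are given as [roll, pitch, yaw] about the fixed x, y, z axes, in that order (R = Rz(yaw) Ry(pitch) Rx(roll)).
In Python, from plant import get_obs, snapshot, calibration, close_job, ctrl gives the robot as it stands.
- The arm moves only by the tool move_arm, never from a script. Its argument "commands" is a list that holds one entry, the list of rows, each a list of 4 numbers: the shift along the tool's x, y, z in cm, then the turn about the tool's x in rad. In form: [[[dx, dy, dz, spin], ...]]. A call has 1 to 8 rows; each row shifts and turns the commanded pose from where the row before left it, along the tool's axes as they then stand; what a row does not reach is not made up. A row lasts 1/10 s, in which the tool goes at most 50 mm and 8.59 degrees, less where a joint would pass 70% of its speed; a pose out of reach is approached as far as the arm can. A call with a gripper value outside its range is refused whole. "jaw" is the finger opening in cm, from 0 to 8.76, set as the call begins (left out, the last holds). The fingers move at their own pace and stop on an object; the grip force is fixed at half the most. Time passes only in rows, so rows that do not move let the fingers close. It gives the time, the measured TCP pose, the force and the opening at its end, in the units of the state.
- get_obs(): the state, without advancing time (a new reading comes with each control period).
- snapshot(name): name is "side" or "top"; returns (picture, depth): 480x640x3 uint8, red, green, blue; 480x640 float32, m along the optical axis (not along the pixel's ray), 0 where there is no reading.
- calibration(name): a dict with "mtx" (3x3 intrinsics, pixels), "T" (4x4, takes a point from camera to world coordinates). Camera axes: x right, y up, looking along -z (the intrinsics and any distortion apply to the point x, -y, -z); pixel columns grow to the right and rows downward; lengths in m; the calibration is good to about 2 mm. A picture is of the moment at which its call begins. calibration takes no time and is no camera call.
- close_job(): hands the job in, once; it reports no verdict.
The state is a dict: "clock": time; "joint_pos": joint angles; "qvel": joint speeds; "tau": joint torques, N m; "tool_pos": TCP position; "orientation": TCP orientation; "force": force on the tool from outside, world axes, zero at the start; "moment": the same for the moment, N m; "opening": finger opening in m.
Only numpy, scipy, OpenCV 4.12 (cv2) and the standard library are available. Lean on these libraries where they do the work, as an engineer would, in place of code of your own. Each camera call takes 0.05 s, during which the arm holds its last target. There are 200 camera calls.

TASK

On the soldering bench, swing the stage base's keeper arm fully aside, then lift the T-shaped carrier by its grip bar off the sloping rack and settle it gently on the stage base, single ball foot in the cone and the other two in the groove and on the flat pad, all three fully home. Then swing the keeper arm back over the carrier until it meets its stop, and let go. Do not drop or bang the carrier, and leave the carton, solder spool, jar and cutters where they are.

Things in the scene. Friction and masses are not known exactly. Their poses are not given: they have to be found in the camera images.
- stage_base: Fixed dark steel slab 160 x 190 x 14 mm (x -78 to 82, y -73 to 117) with three polished, slippery steel seats and the keeper's pivot. Origin on the bench amid the seats; x towards the cone, y left, z up. In mm: cone (52, 0), groove (-42, 44), flat pad (-42, -44), pivot (-45, 97). Carrier home: same axes, carrier_grip at (0, 0, 76).
- seat_cone (a point): Where the centre of the carrier's single ball lies when home in the cone: 34 mm above the bench. The cone is a round steel cup of 43 mm outside diameter with a 30 mm wide mouth, rim 36 mm above the bench, walls 52 degrees from level.
- seat_groove (a point): Where the centre of the carrier's left ball lies when home in the V groove: 34 mm above the bench. The groove is a steel block 46 mm long with a 30 mm wide mouth, top 36 mm above the bench; it points at the cone.
- seat_flat (a point): Where the centre of the carrier's right ball lies when resting on the flat pad: 34 mm above the bench. The pad is a plain round disc of 34 mm diameter, top 24 mm above the bench.
- keeper (a joint): Keeper arm angle about its upright pivot, rad. 0: at its padded stop, arm over the two near seats along the base's -y. Grows clockwise seen from above, swinging out towards the base's -x, to a stop at 1.5 (aside). About 1 N at the post moves it; it stays where left. The carrier can be lowered past it from 1.0 on.
- keeper_post (a point): Middle of the upright black round post near the free end of the flat aluminium keeper arm: 16 mm diameter, 62 mm tall, top 31 mm above this point, 130 mm above the bench, 80 mm from the pivot axis. Arm 18 mm wide, 8 thick, underside 60 mm above the bench (4 above the seated carrier's plate). Pinch or push the post from above.
- keeper_pivot (a point): Point on the keeper arm's upright pivot axis, at the height of the middle of the post (99 mm above the bench).
- rack: Fixed black plastic stand 150 mm wide with a board sloping 26 degrees: high (about 90 mm) at its -x edge, low at its +x edge, with an 8 x 14 mm ledge across it. Origin on the bench under its middle; x points downhill in plan, z up. The carrier lies loose on it, its x downhill, the two crossbar feet resting against the uphill side of the ledge.
- carrier_grip (a point): Centre of the carrier's white grip bar, 18 mm thick (x), 64 long (y), 40 tall (z), 20 mm above the plate's top. Axes are the carrier's: x to the single foot, z the plate's normal. Carrier: T-shaped aluminium plate 8 mm thick, 0.35 to 0.6 kg; crossbar 50 x 120 mm (x -68 to -18), stem 50 wide to x = 72. Starts tilted 26 degrees on the rack, bar square to the slope: tilt the tool to match.
- foot_single (a point): Centre of the carrier's single ball foot (steel, 20 mm diameter), under the end of the stem. From carrier_grip in the carrier's axes (mm): (52, 0, -42).
- foot_left (a point): Centre of the carrier's left crossbar ball foot: (-42, 44, -42) from carrier_grip in the carrier's axes.
- foot_right (a point): Centre of the carrier's right crossbar ball foot: (-42, -44, -42) from carrier_grip in the carrier's axes.
- carton: Loose plain cardboard carton, 70 x 160 x 60 mm; origin under its centre. Leave alone.
- spool: Loose upright metal solder spool, 64 mm diameter, 46 mm tall; origin under its centre. Leave alone.
- cutters: Loose side cutters lying flat, about 125 mm long, 60 mm wide, 16 mm thick; origin near the joint, x towards the jaws. Leave alone.
- jar: Loose white jar with a cap, 68 mm diameter, 80 mm tall; origin under its centre. Leave alone.

How it is judged (in metres and radians):
On the way, in this order (a step that is already met when the one before it is completed fails the run):
1. the keeper arm is swung aside, past 1.0 rad (value of joint keeper above 1 rad), for 0.2 s.
2. the carrier is lifted clear of the rack, its grip bar centre above 0.125 m, with the keeper aside (height (world z) of carrier_grip above 0.125 m and value of joint keeper above 1 rad), for 0.1 s.
3. all three feet are home in their seats (within 3 mm) with the keeper still aside, and the carrier is let go (distance between foot_single and seat_cone below 0.003 m and distance between foot_left and seat_groove below 0.003 m and distance between foot_right and seat_flat below 0.003 m and value of joint keeper above 0.9 rad and contact force between the fingers and carrier below 0.1 N), for 0.3 s.
At the end, for the whole second after the job is handed in: Each of the three ball centres is within 3 mm of its home point in the cone, groove and on the flat pad, the carrier is at rest and the keeper arm is within 0.1 rad of its closed stop, over the carrier (distance between foot_single and seat_cone below 0.003 m and distance between foot_left and seat_groove below 0.003 m and distance between foot_right and seat_flat below 0.003 m and value of joint keeper below 0.1 rad and linear speed of carrier below 0.01 m/s); the robot touches nothing.
It fails at once if the carrier is dropped or banged on the stage base or its keeper (more than 80 N) (contact force between carrier and stage_base above 80 N).
It fails at once if the carrier is dropped (falls untouched faster than 0.5 m/s) (linear speed of carrier above 0.5 m/s and contact force between the fingers and carrier below 0.1 N).
It fails at once if the carton, spool, jar or cutters is moved by more than 30 mm (distance of any of carton, spool, jar, cutters from where it was at the start of the episode above 0.03 m).
It also fails if it takes over 69 s, if anything falls off the work surface, if the arm or the gripper's body presses on something with over 40 N, if the wrist force passes 120 N, or if a joint passes its speed limit or range.

## Working session

There is one attempt and no reset: what is moved stays moved. The work goes in short steps, Python scripts to look and compute and a tool call to move; the robot and the scene stay as the last step left them, time stands still between calls to the robot, and variables do not carry over. Pictures are saved under pics/ and viewed, about 8 in all and at most 12, crops included, and the job is handed in when it is done.

Besides the shell and the picture viewer there is one more tool, called after ">>>" as name(argument=value, ...), one argument or row to a line, values as JSON. move_arm: Moves the arm, as the interface text tells. Its arguments: {"type":"object","properties":{"commands":{"type":"array"},"jaw":{"type":"number"}},"required":["commands"]}

```bash
ls; mkdir -p pics; python3 - <<'E'
from plant import *
import cv2,numpy as np
print(get_obs())
for n in("side","top"):
    p,d=snapshot(n);cv2.imwrite(f"pics/{n}0.png",p[:,:,::-1]);np.save(f"pics/{n}0.npy",d);c=calibration(n);print(n,c)
E
```

```text
pics
{'clock': 0.0, 'joint_pos': array([-5.80906112e+01,  2.05924003e+01,  6.32583110e-01, -2.10582881e-02,
       -7.01369783e+01, -1.65057330e+01]), 'qvel': array([-0.02795892,  0.04664559,  0.00542439,  0.05681685,  0.00777856,
        0.01201476]), 'tau': array([-5.86418191e-04, -5.82717741e+01,  2.93056029e+01,  6.99729234e+00,
        6.87827225e-03, -1.08739914e-04]), 'tool_pos': array([ 0.17911689, -0.65027172,  0.22559982]), 'orientation': array([  4.94899574,  89.90120021, 110.34547978]), 'force': array([ 0.08442396, -0.13199631,  0.23027086]), 'moment': array([ 0.02666202, -0.01872319, -0.02154732]), 'opening': 0.08743730696806193}
side {'mtx': array([[524.21294855,   0.        , 329.75666277],
       [  0.        , 524.21294855, 233.63667379],
       [  0.        ,   0.        ,   1.        ]]), 'T': array([[-0.93375677,  0.24282944, -0.26292993,  0.29050257],
       [-0.35789948, -0.63864164,  0.68120835,  0.71638866],
       [-0.00250056,  0.7301854 ,  0.68324449,  0.80284114],
       [ 0.        ,  0.        ,  0.        ,  1.        ]])}
top {'mtx': array([[497.816189  ,   0.        , 321.4587406 ],
       [  0.        , 497.816189  , 239.56233028],
       [  0.        ,   0.        ,   1.        ]]), 'T': array([[ 0.00762944,  0.99232223, -0.12344384,  0.45310916],
       [-0.99996077,  0.00812661,  0.00352448,  0.03990002],
       [ 0.0045006 ,  0.1234121 ,  0.9923453 ,  1.19114314],
       [ 0.        ,  0.        ,  0.        ,  1.        ]])}
```

View pics/top0.png

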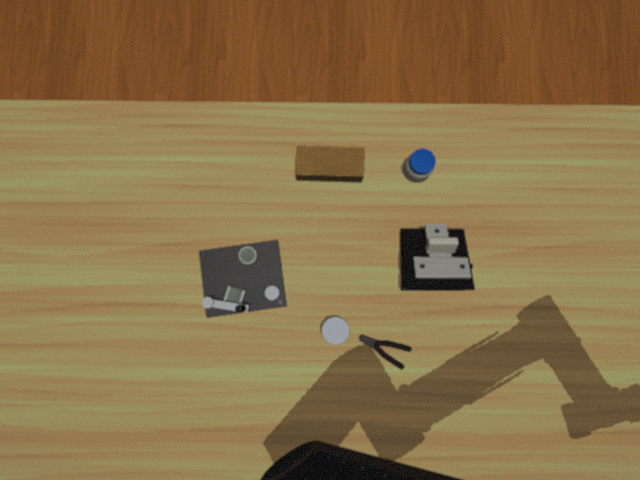

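View pics/side0.png

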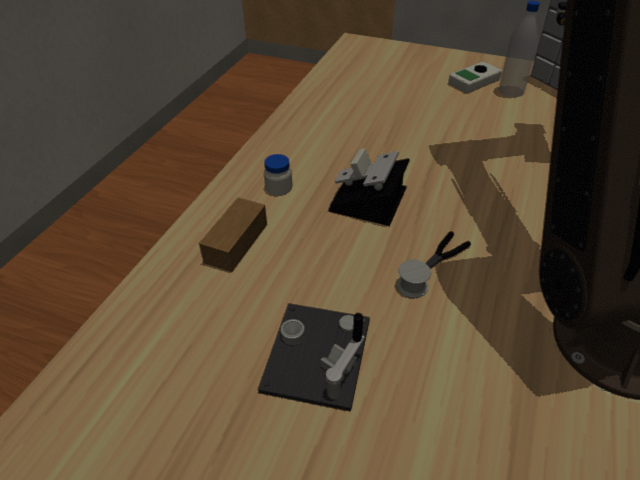

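```bash
cat > h.py <<'E'
import numpy as np,cv2
from plant import *
def ray(n,u,v):
    c=calibration(n);k=c["mtx"];T=c["T"]
    d=np.array([(u-k[0,2])/k[0,0],-(v-k[1,2])/k[1,1],-1.]);return T[:3,3],T[:3,:3]@d
def atz(n,u,v,z):
    o,d=ray(n,u,v);return o+d*(z-o[2])/d[2]
def px(n,P):
    c=calibration(n);k=c["mtx"];T=c["T"];p=(np.atleast_2d(P)-T[:3,3])@T[:3,:3]
    return np.c_[k[0,2]-k[0,0]*p[:,0]/p[:,2],k[1,2]+k[1,1]*p[:,1]/p[:,2]]
def cloud(n,d):
    c=calibration(n);k=c["mtx"];T=c["T"];v,u=np.mgrid[:480,:640]
    P=np.stack([(u-k[0,2])/k[0,0]*d,-(v-k[1,2])/k[1,1]*d,-d],-1);return P@T[:3,:3].T+T[:3,3]
def crop(im,x,y,w,h,s):return cv2.resize(im[y:y+h,x:x+w],None,fx=s,fy=s,interpolation=cv2.INTER_CUBIC)
E
python3 - <<'E'
from h import *
t=cv2.imread("pics/top0.png");s=cv2.imread("pics/side0.png")
a=np.hstack([crop(t,195,230,100,75+20,4)[:300*2],crop(t,395,215,100,95,4)])
b=np.hstack([crop(s,255,295,133,120,3)[:,:400],crop(s,320,140,133,120,3)[:,:400]])
b=b[:,:min(b.shape[1],800)];b=cv2.copyMakeBorder(b,0,0,0,800-b.shape[1],0)
im=np.vstack([a,b])[:600] if 0 else np.vstack([a,b]);print(im.shape)
im=cv2.convertScaleAbs(im,alpha=1.5);cv2.imwrite("pics/c1.png",im)
# depth checks
P=cloud("top",np.load("pics/top0.npy"))
for u,v in[(248,256),(272,293),(233,295),(208,302),(240,307),(420,268),(442,245),(436,231),(437,155),(215,265),(460,268)]:print(u,v,P[v,u].round(4))
E
```

```text
(740, 800, 3)
248 256 [0.5581 0.2084 0.0224]
272 293 [0.4718 0.1498 0.0266]
233 295 [0.4665 0.2409 0.0232]
208 302 [0.4501 0.2873 0.0735]
240 307 [0.4402 0.2077 0.1253]
420 268 [ 0.5274 -0.1799  0.1045]
442 245 [ 0.5771 -0.2264  0.1157]
436 231 [ 0.616  -0.2273  0.0588]
437 155 [ 0.8123 -0.2465  0.0048]
215 265 [0.537  0.2875 0.0119]
460 268 [ 0.5285 -0.2689  0.0992]
```

View pics/c1.png

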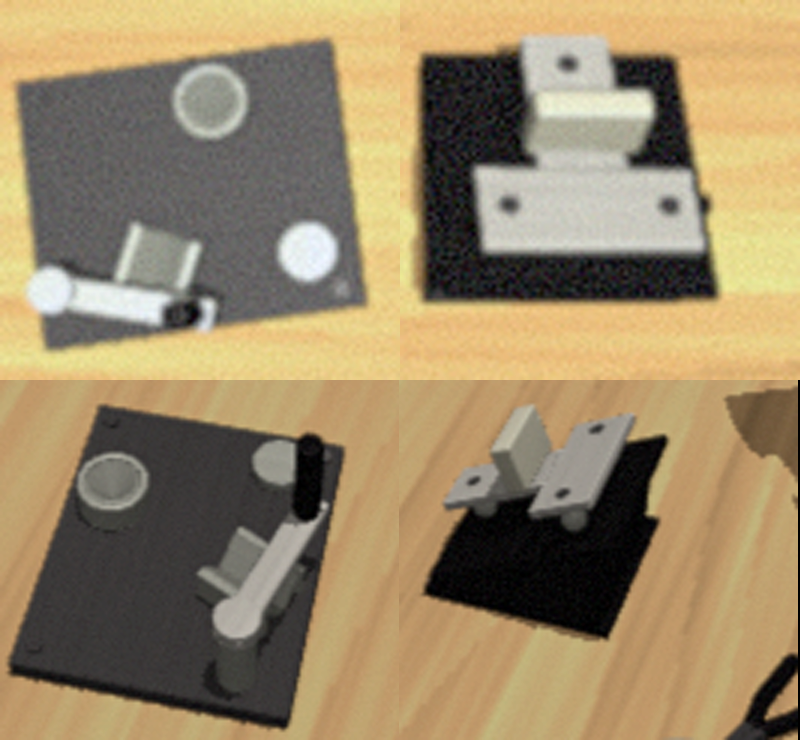

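```bash
cat > fit.py <<'E'
from h import *
from scipy.optimize import least_squares
from scipy.spatial.transform import Rotation as R
def fitp(obj,obs,f,x0):
    # obs: list (cam, objidx, u,v)
    def res(p):
        W=f(p,obj);o=[]
        for n,i,u,v in obs:o+=list(px(n,W[i])[0]-[u,v])
        return np.array(o)
    r=least_squares(res,x0);return r.x,res(r.x)
E
python3 - <<'E'
from fit import *
T4=lambda x,y,ox,oy,X,Y,s:(ox+(x-X+.5)/s-.5,oy+(y-Y+.5)/s-.5)
tb=lambda x,y:("top",)+T4(x,y,195,230,0,0,4)
tr=lambda x,y:("top",)+T4(x,y,395,215,400,0,4)
sb=lambda x,y:("side",)+T4(x,y,255,295,0,380,3)
sr=lambda x,y:("side",)+T4(x,y,320,140,399,380,3)
mk=lambda L:[(c[0],i,c[1],c[2]) for i,c in L]
base=np.array([[52,0,36],[-42,-44,24],[82,117,14],[82,-73,14],[-78,-73,14],[-78,117,14]])/1e3
f=lambda p,o:o@R.from_euler('z',p[2]).as_matrix().T+[p[0],p[1],0]
obs=mk([(0,tb(210,101)),(1,tb(308,251)),(2,tb(17,83)),(3,tb(330,40)),(4,tb(366,302)),(5,tb(46,349)),(0,sb(113,483)),(1,sb(280,463)),(2,sb(99,406)) if 0 else (0,sb(113,483))])
p,r=fitp(base,obs,f,[.5,.2,0]);print("base",p.round(4),np.degrees(p[2]).round(2),r.round(1))
w=lambda q:f(p,np.array([q])/1e3)[0].round(4)
for n,q in dict(cone=(52,0,34),gro=(-42,44,34),flat=(-42,-44,34),piv=(-45,97,99),home=(0,0,76)).items():print(n,w(q))
pt=atz(*tb(180,312),.13);ps=atz(*sb(310,437),.13);print("post top",pt,ps);pv=w((-45,97,99));d=pt-pv;print(np.hypot(*d[:2]))
a=np.arctan2(d[1],d[0]);print("keeper",p[2]-np.pi/2-a)
car=np.array([[52,0,-20],[-42,44,-20],[-42,-44,-20]])/1e3
g=lambda q,o:o@R.from_euler('zy',[q[3],np.radians(26)]).as_matrix().T+q[:3]
q,r=fitp(car,mk([(0,tr(568,63)),(1,tr(509,204)),(2,tr(670,205)),(0,sr(474,481)),(1,sr(562,493)),(2,sr(597,429))]),g,[.58,-.22,.1,0])
print("carrier",q.round(4),np.degrees(q[3]),r.round(1)); print(g(q,np.array([[52,0,-42],[-42,44,-42],[-42,-44,-42],[0,0,20]])/1e3).round(4))
for n,u,v in[("carton",330,160),("jar",421,162),("spool",335,330),("cut",385,348)]:print(n,atz("top",u,v,.05))
E
```

```text
base [0.5082 0.2007 0.1505] 8.62 [ 0.  -0.   0.   0.  -0.9 -0.2  0.2 -0.7  0.2  0.9 -0.5  0.8 -0.2 -0.5
  0.1 -0.1 -0.2 -0.5]
cone [0.5596 0.2085 0.034 ]
gro [0.46   0.2379 0.034 ]
flat [0.4732 0.1509 0.034 ]
piv [0.4491 0.2898 0.099 ]
home [0.5082 0.2007 0.076 ]
post top [0.43894273 0.20773928 0.13      ] [0.43910439 0.20595858 0.13      ]
0.0826869548982548
keeper 0.2736784441033
carrier [ 5.792e-01 -2.281e-01  1.037e-01  5.000e-04] 0.030755250819242186 [ 0.1 -0.1 -0.   0.  -0.1  0.1 -0.1 -0.1  0.2  0.1 -0.1 -0. ]
[[ 0.6075 -0.228   0.0432]
 [ 0.523  -0.1841  0.0844]
 [ 0.523  -0.2721  0.0844]
 [ 0.5879 -0.2281  0.1217]]
carton [0.78419625 0.01715746 0.05      ]
jar [ 0.78126514 -0.19744032  0.05      ]
spool [0.38942714 0.00368428 0.05      ]
cut [ 0.35034147 -0.10901401  0.05      ]
```

```bash
cat > plan.py <<'E'
from fit import *
def now():
    o=get_obs();M=R.from_euler('xyz',o["orientation"],degrees=True).as_matrix();return o,M
def head(M):return np.arctan2(M[1,2],M[0,2])
def plan(ways,step=5.,dec=1,start=None):
    """ways: [(x,y,z,heading_deg or None)] -> rows, ideal tool-down frame"""
    o,M=now();p=o["tool_pos"].copy();h=head(M);out=[]
    if start: p=np.array(start[:3]);h=np.radians(start[3])
    for w in ways:
        g=np.array(w[:3]);hg=h if w[3] is None else np.radians(w[3])
        dh=-((hg-h+np.pi/2)%np.pi-np.pi/2) # spin about tool x (down): clockwise
        n=int(np.ceil(max(np.linalg.norm(g-p)*100/step,abs(dh)/.145,1)-1e-6))
        for i in range(n):
            d=(g-p)/(n-i)*100;z=np.array([np.cos(h),np.sin(h),0]);x=np.array([0,0,-1.]);y=np.cross(z,x)
            r=[round(float(d@a),dec) for a in(x,y,z)];s=round(float(dh/(n-i)),2);dh-=s
            p=p+(r[0]*x+r[1]*y+r[2]*z)/100;h-=s;out.append(r+[s])
    for i in range(0,len(out),8):print([out[i:i+8]])
    print("end",p.round(4),np.degrees(h).round(1))
def stat():
    o,M=now();print(o["clock"],o["tool_pos"].round(4),"head",np.degrees(head(M)).round(2),"down",M[:,0].round(3),"F",o["force"].round(1),"q",o["joint_pos"].round(0),"op",o["opening"])
E
python3 - <<'E'
from plan import *
stat()
plan([(.45,-.3,.2256,None),(.44,.207,.2,-7)])
E
```

```text
0.1 [ 0.1791 -0.6504  0.2257] head 105.39 down [-0.001  0.001 -1.   ] F [-0.6 -0.8  0.3] q [-58.  21.   1.  -0. -70. -17.] op 0.08777220765060845
[[[0.0, -3.9, 3.0, -0.0], [0.0, -3.9, 2.9, 0.0], [0.0, -3.9, 3.0, 0.0], [0.0, -4.0, 2.9, 0.0], [0.0, -3.9, 3.0, 0.0], [0.0, -4.0, 2.9, 0.0], [0.0, -3.9, 3.0, 0.0], [0.0, -4.0, 2.9, 0.0]]]
[[[0.0, -3.9, 3.0, 0.0], [0.2, -1.1, 4.5, -0.11], [0.2, -1.6, 4.3, -0.11], [0.2, -2.1, 4.1, -0.11], [0.2, -2.5, 3.9, -0.11], [0.3, -2.9, 3.5, -0.11], [0.2, -3.3, 3.2, -0.1], [0.3, -3.6, 2.9, -0.11]]]
[[[0.2, -3.9, 2.4, -0.1], [0.3, -4.2, 2.0, -0.11], [0.2, -4.3, 1.6, -0.1], [0.3, -4.5, 1.2, -0.11]]]
end [0.4397 0.207  0.1997] 173.0
```

>>> move_arm(
  commands=[
    [[0,-3.9,3.0,0],[0,-3.9,3.0,0],[0,-3.9,3.0,0],[0,-3.9,2.9,0],[0,-3.9,3.0,0],[0,-4.0,2.9,0],[0,-3.9,3.0,0],[0,-4.0,2.9,0]],
  ],
  jaw=4.0,
)

```text
clock: 0.9
tool_pos: [0.4197, -0.337, 0.2265]
orientation: [-6.4, 90.0, 99.0]
force: [1.2, 0.1, 0.0]
opening: 0.0401
```

>>> move_arm(
  commands=[
    [[0,-3.9,3.0,0],[0.2,-1.1,4.5,-0.11],[0.2,-1.6,4.3,-0.11],[0.2,-2.1,4.1,-0.11],[0.2,-2.5,3.9,-0.11],[0.3,-2.9,3.5,-0.11],[0.2,-3.3,3.2,-0.1],[0.3,-3.6,2.9,-0.11]],
  ],
)

```text
clock: 1.7
tool_pos: [0.4409, 0.0243, 0.2106]
orientation: [-115.0, 90.0, 34.2]
force: [0.9, 0.2, 0.4]
opening: 0.0399
```

>>> move_arm(
  commands=[
    [[0.2,-3.9,2.4,-0.1],[0.3,-4.2,2.0,-0.11],[0.2,-4.3,1.6,-0.1],[0.3,-4.5,1.2,-0.11],[0,0,0,0],[0,0,0,0]],
  ],
)

```text
clock: 2.3
tool_pos: [0.4378, 0.208, 0.1999]
orientation: [48.6, 89.9, -138.3]
force: [-0.9, -0.2, 0.1]
opening: 0.0403
```

```bash
python3 - <<'E'
from plan import *
stat()
plan([(.44,.207,.2,173),(.44,.207,.104,173)])
p,d=snapshot("side");cv2.imwrite("pics/s1.png",crop(p[:,:,::-1].copy(),200,230,267,200,3))
E
```

```text
2.3 [0.4378 0.208  0.1999] head 173.1 down [-0.001 -0.001 -1.   ] F [-0.9 -0.2  0.1] q [ 49.   4. -25.  -0. -62. -56.] op 0.04030511387766898
[[[-0.0, 0.1, -0.2, 0.0], [4.8, -0.0, -0.0, 0.0], [4.8, -0.0, -0.0, 0.0]]]
end [0.4397 0.2068 0.1039] 173.1
```

View pics/s1.png

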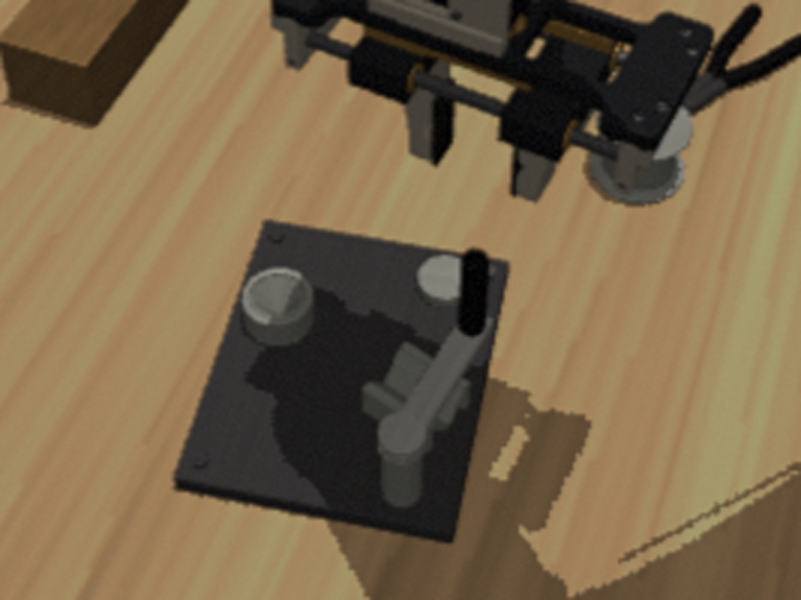

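>>> move_arm(
  commands=[
    [[0,0.1,-0.2,0],[4.0,0,0,0],[4.0,0,0,0],[1.6,0,0,0],[0,0,0,0]],
  ],
  jaw=4.0,
)

```text
clock: 2.85
tool_pos: [0.4393, 0.2036, 0.1025]
orientation: [50.8, 89.7, -136.3]
force: [-0.1, 0.4, 1.2]
opening: 0.0398
```

>>> move_arm(
  commands=[
    [[0,0,0,0],[0,0,0,0],[0,0,0,0]],
  ],
  jaw=2.2,
)

```text
clock: 3.15
tool_pos: [0.441, 0.2065, 0.1059]
orientation: [-127.9, 89.9, 45.1]
force: [-0.7, 0.8, 0.4]
opening: 0.024
```

```bash
python3 - <<'E'
from plan import *
stat()
C=np.array([.4491,.2898]);W=[]
for a in np.linspace(-97,-165,12)[1:]:
    r=np.radians(a);W.append((*(C+.08*np.array([np.cos(r),np.sin(r)])),.104,a+270))
plan(W,dec=2)
E
```

```text
3.15 [0.441  0.2065 0.1059] head 172.99 down [ 0.002  0.002 -1.   ] F [-0.7  0.8  0.4] q [ 48.  10. -32.   0. -48. -55.] op 0.023989078394983876
[[[0.19, -0.41, 1.08, 0.11], [0.0, -0.05, 0.86, 0.11], [0.0, -0.04, 0.86, 0.1], [0.0, -0.05, 0.86, 0.11], [0.0, -0.05, 0.86, 0.11], [0.0, -0.05, 0.86, 0.11], [0.0, -0.04, 0.87, 0.11], [0.0, -0.04, 0.86, 0.1]]]
[[[0.0, -0.05, 0.86, 0.11], [0.0, -0.05, 0.86, 0.11], [0.0, -0.04, 0.86, 0.11]]]
end [0.3718 0.2691 0.104 ] 104.8
```

>>> move_arm(
  commands=[
    [[0.1,-0.3,1.0,0.11],[0,-0.1,0.86,0.11],[0,-0.05,0.86,0.1],[0,-0.05,0.86,0.11],[0,-0.05,0.86,0.11],[0,-0.05,0.86,0.11],[0,-0.05,0.86,0.11],[0,-0.05,0.86,0.1]],
  ],
)

```text
clock: 3.95
tool_pos: [0.3826, 0.245, 0.1045]
orientation: [-73.6, 89.9, 49.9]
force: [0.6, -0.7, 1.0]
opening: 0.0219
```

>>> move_arm(
  commands=[
    [[0,-0.05,0.86,0.11],[0,-0.05,0.86,0.11],[0,-0.05,0.86,0.11],[0,0,0,0],[0,0,0,0]],
  ],
)

```text
clock: 4.45
tool_pos: [0.3723, 0.2684, 0.1041]
orientation: [-46.0, 89.9, 59.0]
force: [0.2, 0.8, -0.2]
opening: 0.0219
```

```bash
python3 - <<'E'
from plan import *
stat()
p,d=snapshot("side");cv2.imwrite("pics/s2.png",crop(p[:,:,::-1].copy(),200,230,267,200,3))
E
```

```text
4.45 [0.3723 0.2684 0.1041] head 105.04 down [ 0.001  0.001 -1.   ] F [ 0.2  0.8 -0.2] q [  60.    7.  -35.    0.  -47. -135.] op 0.021908672523916598
```

View pics/s2.png

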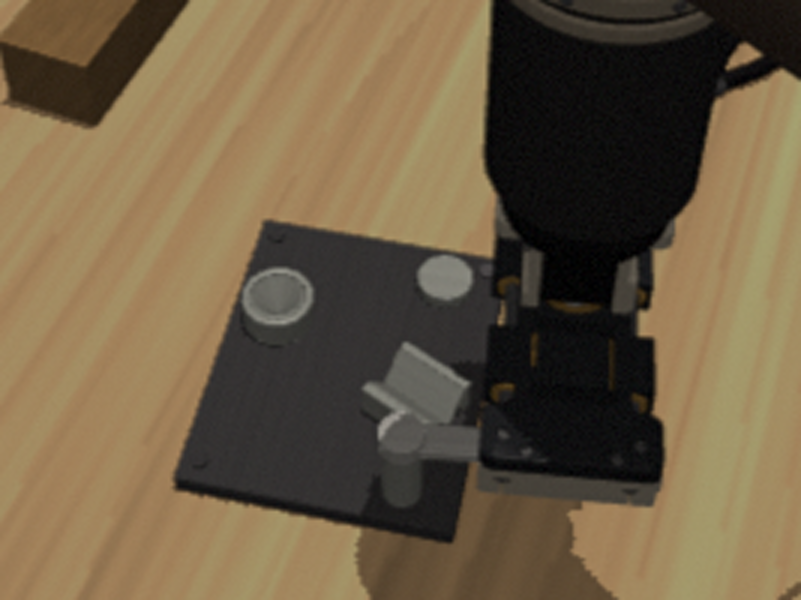

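```bash
python3 - <<'E'
from plan import *
plan([(.3723,.2684,.20,None),(.48,.1,.21,140),(.5834,-.2281,.19,180)])
E
```

```text
[[[-4.8, -0.0, 0.0, -0.0], [-4.8, -0.0, 0.0, 0.0], [-0.2, -1.2, -3.8, -0.12], [-0.2, -0.7, -3.9, -0.12], [-0.2, -0.3, -4.0, -0.12], [-0.2, 0.2, -4.0, -0.13], [-0.2, 0.7, -3.9, -0.12], [0.3, 2.6, -4.2, -0.1]]]
[[[0.3, 3.0, -3.9, -0.1], [0.3, 3.4, -3.5, -0.1], [0.3, 3.8, -3.2, -0.1], [0.3, 4.1, -2.8, -0.1], [0.2, 4.3, -2.3, -0.1], [0.3, 4.5, -1.9, -0.1]]]
end [ 0.583  -0.2281  0.19  ] 180.1
```

>>> move_arm(
  commands=[
    [[-1.0,0,0,0],[-4.2,0,0,0],[-4.4,0,0,0]],
  ],
  jaw=4.0,
)

```text
clock: 4.8
tool_pos: [0.3718, 0.267, 0.2008]
orientation: [137.3, 89.9, -117.8]
force: [1.2, 0.8, -0.6]
opening: 0.038
```

>>> move_arm(
  commands=[
    [[-0.2,-1.2,-3.8,-0.12],[-0.2,-0.7,-3.9,-0.12],[-0.2,-0.3,-4.0,-0.12],[-0.2,0.2,-4.0,-0.13],[-0.2,0.7,-3.9,-0.12],[0.3,2.6,-4.2,-0.1]],
  ],
)

```text
clock: 5.4
tool_pos: [0.496, 0.0523, 0.2082]
orientation: [-128.3, 89.8, 17.6]
force: [0.5, 0.1, 0.1]
opening: 0.04
```

>>> move_arm(
  commands=[
    [[0.3,3.0,-3.9,-0.1],[0.3,3.4,-3.5,-0.1],[0.3,3.8,-3.2,-0.1],[0.3,4.1,-2.8,-0.1],[0.2,4.3,-2.3,-0.1],[0.3,4.5,-1.9,-0.1],[0,0,0,0],[0,0,0,0]],
  ],
)

```text
clock: 6.2
tool_pos: [0.5803, -0.2304, 0.1894]
orientation: [-7.2, 89.9, 172.5]
force: [0.9, 0.7, -0.4]
opening: 0.0399
```

```bash
python3 - <<'E'
from plan import *
stat()
plan([(.5834,-.2281,.15,180),(.5834,-.2281,.107,180)],dec=2)
p,d=snapshot("side");cv2.imwrite("pics/s3.png",np.vstack([crop(p[:,:,::-1].copy(),300,90,160,120,5)]))
q,d=snapshot("top");cv2.imwrite("pics/t3.png",q[:,:,::-1])
# keeper post angle
print(px("top",[[.4491,.2898,.068]]))
E
```

```text
6.2 [ 0.5803 -0.2304  0.1894] head 179.69 down [-0.001  0.    -1.   ] F [ 0.9  0.7 -0.4] q [ -4.  17.  -9.  -0. -64.   3.] op 0.039855421919814796
[[[3.94, -0.23, -0.31, -0.01], [4.3, 0.0, -0.0, 0.0]]]
end [ 0.5834 -0.2281  0.107 ] 180.3
[[207.43217482 302.42023932]]
```

View pics/s3.png

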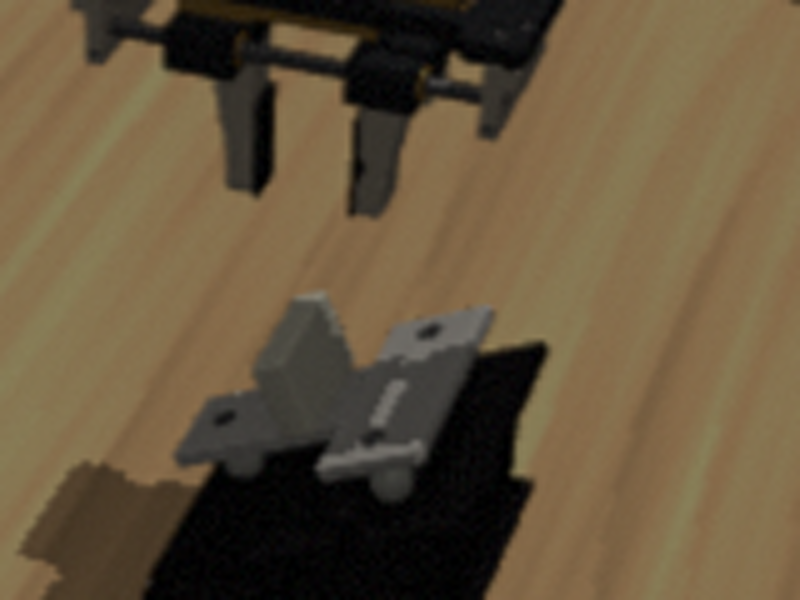

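>>> move_arm(
  commands=[
    [[3.5,-0.23,-0.3,0],[2.0,0,0,0],[1.5,0,0,0],[1.0,0,0,0],[0.2,0,0,0],[0,0,0,0]],
  ],
)

```text
clock: 6.9
tool_pos: [0.5841, -0.2258, 0.1082]
orientation: [160.6, 90.0, -19.6]
force: [0.4, -1.1, 0.8]
opening: 0.0401
```

```bash
python3 - <<'E'
from plan import *
stat()
E
```

```text
6.9 [ 0.5841 -0.2258  0.1082] head 179.89 down [ 0.001 -0.    -1.   ] F [ 0.4 -1.1  0.8] q [ -3.  22. -14.   0. -54.   3.] op 0.04014635735622093
```

>>> move_arm(
  commands=[
    [[0,0,0,0],[0,0,0,0],[0,0,0,0]],
  ],
  jaw=2.6,
)

```text
clock: 7.2
tool_pos: [0.5841, -0.2264, 0.1082]
orientation: [175.6, 89.9, -4.6]
force: [-0.6, 0.1, 1.4]
opening: 0.0269
```

>>> move_arm(
  commands=[
    [[-0.2,0,0.1,0],[-0.2,0,0.1,0],[-0.2,0,0.1,0],[0,0,0,0]],
  ],
  jaw=2.4,
)

```text
clock: 7.6
tool_pos: [0.5812, -0.2264, 0.1141]
orientation: [173.7, 89.9, -6.4]
force: [2.3, -0.3, -1.0]
opening: 0.0241
```

```bash
python3 - <<'E'
from plan import *
stat()
p,d=snapshot("side");cv2.imwrite("pics/s4.png",np.vstack([crop(p[:,:,::-1].copy(),300,90,160,120,5)]))
E
```

```text
7.6 [ 0.5812 -0.2264  0.1141] head 179.84 down [ 0.001 -0.    -1.   ] F [ 2.3 -0.3 -1. ] q [ -3.  21. -14.   0. -55.   3.] op 0.024072756542639805
```

View pics/s4.png

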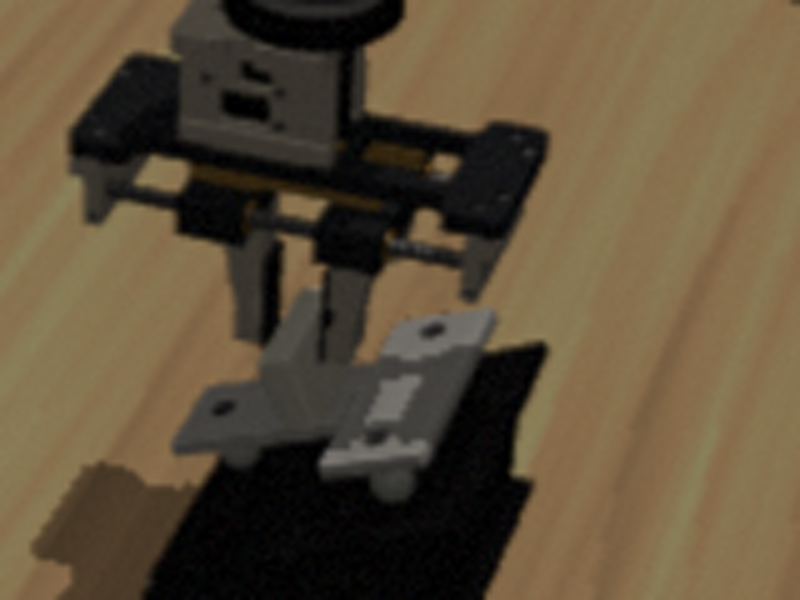

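>>> move_arm(
  commands=[
    [[0.2,0,0,0],[0.2,0,0,0],[0,0,0,0]],
  ],
)

```text
clock: 7.95
tool_pos: [0.5815, -0.2265, 0.1097]
orientation: [162.9, 89.9, -17.3]
force: [4.1, 0.4, 1.0]
opening: 0.0239
```

>>> move_arm(
  commands=[
    [[0,0,0.1,0],[-0.1,0,0.1,0],[-0.1,0,0.1,0],[0,0,0,0]],
  ],
  jaw=2.1,
)

```text
clock: 8.35
tool_pos: [0.5784, -0.2264, 0.1119]
orientation: [168.8, 89.9, -11.4]
force: [5.8, -0.4, 1.9]
opening: 0.0214
```

>>> move_arm(
  commands=[
    [[-0.1,0,0.1,0],[-0.1,0,0.1,0],[-0.2,0,0.1,0],[-0.2,0,0,0]],
  ],
  jaw=1.9,
)

```text
clock: 8.75
tool_pos: [0.5745, -0.2263, 0.1174]
orientation: [-10.4, 90.0, 169.4]
force: [3.1, 0.5, -0.6]
opening: 0.0201
```

```bash
python3 - <<'E'
from plan import *
stat()
p,d=snapshot("side");cv2.imwrite("pics/s5.png",np.vstack([crop(p[:,:,::-1].copy(),300,90,160,120,5)]))
E
```

```text
8.75 [ 0.5745 -0.2263  0.1174] head 179.83 down [-0.001  0.    -1.   ] F [ 3.1  0.5 -0.6] q [ -3.  20. -15.  -0. -55.   3.] op 0.02013137060069046
```

View pics/s5.png

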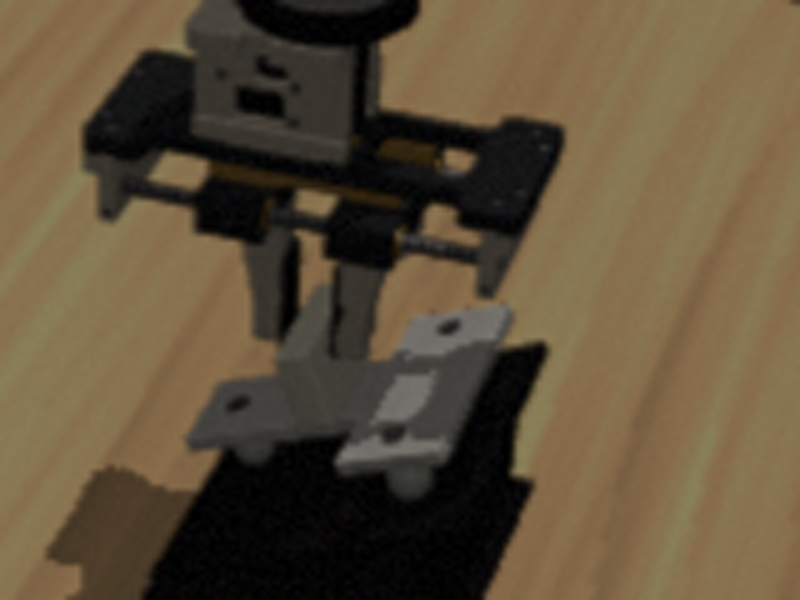

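>>> move_arm(
  commands=[
    [[0,0,0,0],[0,0,-0.3,0],[0,0,-0.3,0],[0,0,0,0]],
  ],
  jaw=3.4,
)

```text
clock: 9.2
tool_pos: [0.5805, -0.2264, 0.1171]
orientation: [-3.7, 89.9, 176.1]
force: [0.4, -0.7, 0.6]
opening: 0.0337
```

>>> move_arm(
  commands=[
    [[0.4,0.2,-0.2,0],[0.4,0,0,0],[0.4,0,0,0],[0.3,0,0,0],[0,0,0,0]],
  ],
)

```text
clock: 9.7
tool_pos: [0.5823, -0.2283, 0.1018]
orientation: [-8.5, 89.9, 171.3]
force: [-0.5, 0.0, 0.4]
opening: 0.0341
```

```bash
python3 - <<'E'
from plan import *
stat()
p,d=snapshot("side");cv2.imwrite("pics/s6.png",np.vstack([crop(p[:,:,::-1].copy(),300,90,160,120,5)]))
E
```

```text
9.7 [ 0.5823 -0.2283  0.1018] head 179.83 down [-0.001  0.    -1.   ] F [-0.5  0.   0.4] q [ -4.  22. -15.  -0. -53.   3.] op 0.034109111125993255
```

View pics/s6.png

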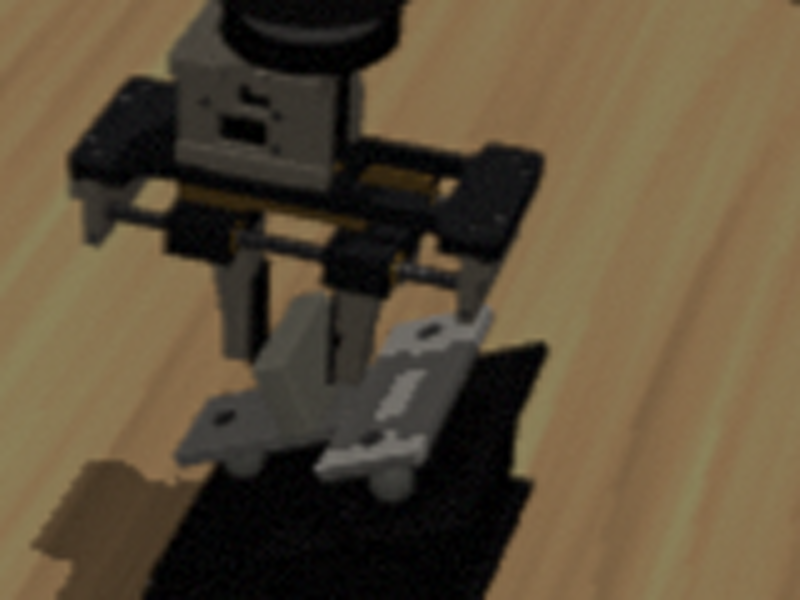

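>>> move_arm(
  commands=[
    [[0,0,0,0],[0,0,0,0],[-0.1,0,0.05,0],[-0.1,0,0.05,0]],
  ],
  jaw=2.6,
)

```text
clock: 10.15
tool_pos: [0.5824, -0.2283, 0.1048]
orientation: [177.1, 89.9, -3.1]
force: [2.3, 0.3, -2.0]
opening: 0.0258
```

>>> move_arm(
  commands=[
    [[-0.1,0,0.1,0],[-0.2,0,0.1,0],[-0.2,0,0.1,0],[-0.1,0,0,0]],
  ],
  jaw=2.35,
)

```text
clock: 10.55
tool_pos: [0.5793, -0.2284, 0.1113]
orientation: [171.1, 89.9, -9.0]
force: [3.7, -0.1, 0.2]
opening: 0.0238
```

>>> move_arm(
  commands=[
    [[-0.2,0,0.1,0],[-0.2,0,0.1,0],[-0.2,0,0.1,0],[-0.2,0,0.1,0]],
  ],
  jaw=2.1,
)

```text
clock: 10.95
tool_pos: [0.5747, -0.2284, 0.1188]
orientation: [167.5, 90.0, -12.7]
force: [3.3, 0.3, 0.1]
opening: 0.0208
```

>>> move_arm(
  commands=[
    [[-0.2,0,0.1,0],[-0.2,0,0.1,0],[-0.2,0,0.1,0],[0,0,0,0],[0,0,0,0]],
  ],
  jaw=1.5,
)

```text
clock: 11.45
tool_pos: [0.5709, -0.2283, 0.1241]
orientation: [-10.8, 89.9, 169.1]
force: [0.5, 0.2, -1.2]
opening: 0.019
```

```bash
python3 - <<'E'
from plan import *
stat()
p,d=snapshot("side");cv2.imwrite("pics/s7.png",np.vstack([crop(p[:,:,::-1].copy(),300,90,160,120,5)]))
P=cloud("side",d)
# bar/plate height map: white-ish pixels coarse
for y in range(130,192,6):print([int(1000*P[y,x,2]) for x in range(330,410,6)])
E
```

```text
11.45 [ 0.5709 -0.2283  0.1241] head 179.81 down [-0.002  0.    -1.   ] F [ 0.5  0.2 -1.2] q [ -4.  20. -15.  -0. -56.   3.] op 0.01902926923821942
[2, 1, 204, 207, 209, 208, 209, 211, 215, 201, 3, 230, 232, 198]
[1, 4, 2, 0, 179, 170, 202, 205, 205, 207, 208, 210, 220, -1]
[4, 1, 0, 2, 163, 161, -1, 171, 164, 5, 1, 3, 197, 1]
[1, 2, 5, -2, 147, 144, 137, 157, 6, 5, -2, 2, 2, 2]
[1, -2, 2, 0, 130, 138, 137, 140, 0, 104, 108, 110, 1, 2]
[-1, 2, 90, 90, 96, 131, 123, 99, 102, 107, 108, 112, 84, 88]
[2, 88, 87, 93, 95, 115, 114, 99, 101, 105, 108, 109, 88, 0]
[-1, 1, 84, 88, 93, 100, 98, 104, 106, 109, 112, 84, 88, 3]
[3, 0, 2, 27, 36, 45, 52, 107, 108, 109, 105, 87, 31, 0]
[3, 1, 23, 34, 39, 48, 55, 81, 100, 105, 83, 89, -1, 0]
[0, 0, 27, 33, 43, 51, 56, 78, 75, 82, 89, 40, 8, 2]
```

View pics/s7.png

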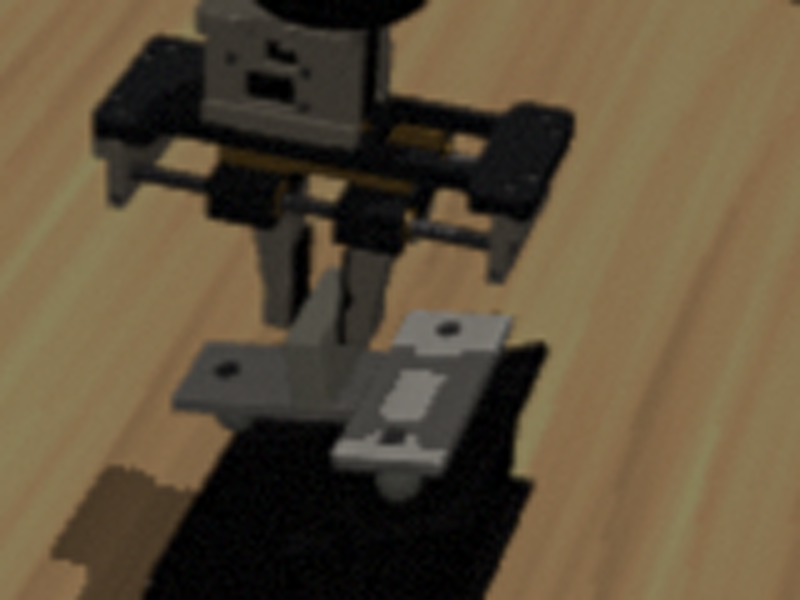

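>>> move_arm(
  commands=[
    [[-0.3,0,0,0],[-0.3,0,0,0],[-0.5,0,0,0],[-0.5,0,0,0],[-1.0,0,0,0],[-1.0,0,0,0],[0,0,0,0],[0,0,0,0]],
  ],
)

```text
clock: 12.3
tool_pos: [0.572, -0.2283, 0.161]
orientation: [-173.5, 89.9, 6.3]
force: [-1.1, -0.3, -5.2]
opening: 0.0177
```

```bash
cat > pl.py <<'E'
from plan import *
def plate(n,d,save=None):
    # carrier plate-plane fit: points near gripper, below tip
    o,M=now();t=o["tool_pos"];P=cloud(n,d).reshape(-1,3);r=P-t
    h=head(M)-np.pi;c,s=np.cos(h),np.sin(h)
    L=np.c_[c*r[:,0]+s*r[:,1],-s*r[:,0]+c*r[:,1],r[:,2]]
    m=(d.ravel()>0)&(abs(L[:,1])<.065)&(L[:,0]>-.075)&(L[:,0]<.08)&(L[:,2]<-.0)&(L[:,2]>-.05)
    m&=~((abs(L[:,0])<.04)&(abs(L[:,1])<.04))
    Q=L[m]
    for _ in range(8):
        A=np.c_[Q[:,:2],np.ones(len(Q))];w=np.linalg.lstsq(A,Q[:,2],rcond=None)[0];e=Q[:,2]-A@w
        Q=Q[abs(e)<max(.004,1.5*np.std(e))]
    print(n,len(Q),"slope x,y deg",np.degrees(np.arctan(w[:2])).round(2),"plate top z at centre rel tip mm",(w[2]*1e3).round(1),"sd",np.std(e)*1e3)
    print(" extents mm",np.percentile(Q,[1,99],axis=0).round(4)*1e3)
E
python3 - <<'E'
from pl import *
stat()
for n in("side","top"):
    p,d=snapshot(n);cv2.imwrite(f"pics/{n}8.png",p[:,:,::-1]);np.save(f"pics/{n}8.npy",d);plate(n,d)
E
```

```text
12.3 [ 0.572  -0.2283  0.161 ] head 179.83 down [ 0.001  0.    -1.   ] F [-1.1 -0.3 -5.2] q [ -4.  18. -12.  -0. -60.   3.] op 0.017665886659509678
side 717 slope x,y deg [-3.66 -0.28] plate top z at centre rel tip mm -25.9 sd 1.4461461705108098
 extents mm [[-69.1 -58.2 -32.2]
 [ 68.6  61.4 -19.5]]
top 551 slope x,y deg [-3.62 -0.21] plate top z at centre rel tip mm -28.4 sd 1.7041750744685598
 extents mm [[-69.5 -53.5 -29.6]
 [-20.5  59.5 -21.6]]
```

```bash
python3 - <<'E'
from plan import *
plan([(.57,-.22,.17,None),(.565,-.19,.18,None),(.525,.13,.18,187),(.512,.18,.165,188.6),(.5082,.2007,.14,188.6)],step=2.5)
E
```

```text
[[[-1.0, -0.8, 0.1, -0.0], [-0.5, -1.5, 0.3, -0.0], [-0.5, -1.5, 0.3, 0.0], [0.0, -2.5, 0.3, -0.01], [0.0, -2.5, 0.3, -0.01], [0.0, -2.5, 0.3, -0.01], [0.0, -2.5, 0.2, -0.01], [0.0, -2.5, 0.2, -0.01]]]
[[[0.0, -2.5, 0.2, -0.01], [0.0, -2.4, 0.2, -0.01], [0.0, -2.5, 0.1, -0.01], [0.0, -2.5, 0.1, -0.01], [0.0, -2.4, 0.1, -0.01], [0.0, -2.5, 0.1, -0.01], [0.0, -2.4, 0.0, -0.01], [0.0, -2.5, 0.0, -0.01]]]
[[[0.5, -1.7, 0.2, -0.01], [0.5, -1.7, 0.2, -0.01], [0.5, -1.7, 0.2, -0.0], [1.3, -1.1, 0.1, -0.0], [1.2, -1.0, 0.0, -0.0]]]
end [0.5084 0.2007 0.1403] 188.4
```

>>> move_arm(
  commands=[
    [[-1.0,-0.8,0.1,0],[-0.5,-1.5,0.3,0],[-0.5,-1.5,0.3,0],[0,-2.5,0.3,-0.01],[0,-2.5,0.3,-0.01],[0,-2.5,0.3,-0.01],[0,-2.5,0.2,-0.01],[0,-2.5,0.2,-0.01]],
  ],
)

```text
clock: 13.2
tool_pos: [0.5492, -0.0633, 0.1812]
orientation: [-158.3, 89.9, 24.5]
force: [0.5, 1.1, -4.4]
opening: 0.0173
```

>>> move_arm(
  commands=[
    [[0,-2.5,0.2,-0.01],[0,-2.4,0.2,-0.01],[0,-2.5,0.1,-0.01],[0,-2.5,0.1,-0.01],[0,-2.4,0.1,-0.01],[0,-2.5,0.1,-0.01],[0,-2.4,0,-0.01],[0,-2.5,0,-0.01]],
  ],
)

```text
clock: 14.0
tool_pos: [0.5246, 0.1322, 0.1812]
orientation: [-144.7, 89.9, 42.6]
force: [-0.3, -0.2, -5.0]
opening: 0.0178
```

>>> move_arm(
  commands=[
    [[0.5,-1.7,0.2,-0.01],[0.5,-1.7,0.2,-0.01],[0.5,-1.7,0.2,0],[1.3,-1.1,0.1,0],[1.2,-1.0,0,0],[0,0,0,0],[0,0,0,0]],
  ],
)

```text
clock: 14.7
tool_pos: [0.5083, 0.2004, 0.14]
orientation: [39.8, 89.9, -131.7]
force: [-0.5, -1.3, -6.0]
opening: 0.0175
```

```bash
python3 - <<'E'
from pl import *
stat()
I={}
for n in("side","top"):
    p,d=snapshot(n);I[n]=p[:,:,::-1].copy();cv2.imwrite(f"pics/{n}9.png",I[n]);np.save(f"pics/{n}9.npy",d);plate(n,d)
a=crop(I["side"],240,250,160,120,5);cv2.imwrite("pics/c9a.png",a)
t=crop(I["top"],190,215,133,100,3);cv2.imwrite("pics/c9b.png",t)
b=np.hstack([crop(I["side"],250,255,100,120,4),crop(I["top"],195,225,100,120,4)]);b=cv2.convertScaleAbs(b,alpha=1.6);cv2.imwrite("pics/c9.png",b)
E
```

```text
14.7 [0.5083 0.2004 0.14  ] head -171.54 down [-0.001 -0.001 -1.   ] F [-0.5 -1.3 -6. ] q [ 42.  13. -22.   0. -55. -34.] op 0.017461212969874906
side 1662 slope x,y deg [-2.59 -0.17] plate top z at centre rel tip mm -27.3 sd 1.3110062865178937
 extents mm [[-69.3 -56.9 -32.5]
 [ 68.7  59.7 -22.2]]
top 616 slope x,y deg [-2.46  0.06] plate top z at centre rel tip mm -29.1 sd 1.718641100002856
 extents mm [[-69.1 -60.1 -31.7]
 [ 64.7  57.9 -23. ]]
```

View pics/c9.png

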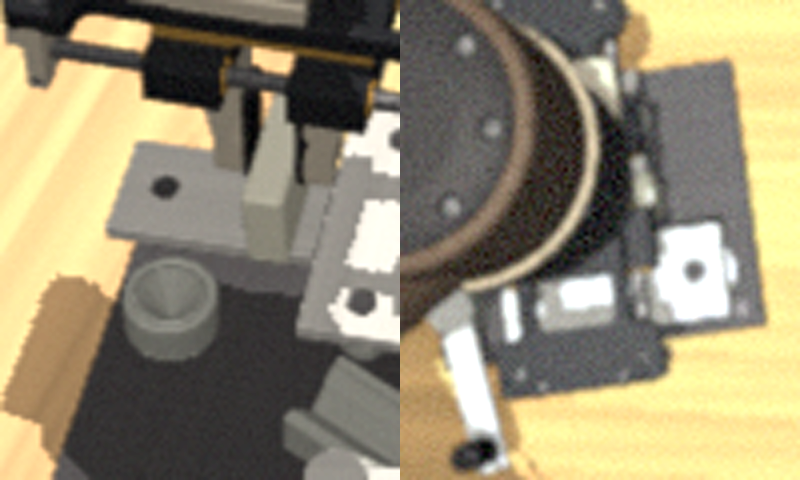

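```bash
python3 - <<'E'
from fit import *
c=lambda x,o:o+(x+.5)/4-.5
car=np.array([[52,0,-20],[-42,44,-20],[-42,-44,-20]])/1e3
g=lambda q,o:o@R.from_euler('zy',q[3:5]).as_matrix().T+q[:3]
obs=[("side",0,c(166,250),c(187,255)),("side",1,c(361,250),c(301,255)),("side",2,c(398,250),c(140,255)),("top",2,c(294,195),c(270,225))]
q,r=fitp(car,obs,g,[.508,.2,.13,.15,0]);print(q.round(4),np.degrees(q[3:]),r.round(1))
F=g(q,np.array([[52,0,-42],[-42,44,-42],[-42,-44,-42]])/1e3);print(F.round(4))
S=np.array([[.5596,.2085,.034],[.46,.2379,.034],[.4732,.1509,.034]]);D=S-F;print(D.round(4)*1e3)
m=D.mean(0);h=np.radians(188.5);z=np.array([np.cos(h),np.sin(h),0]);y=np.cross(z,[0,0,-1]);print("tool dy,dz cm",m@y*100,m@z*100)
E
```

```text
[0.508  0.1997 0.1334 0.1565 0.0424] [8.9642497  2.43172382] [-0.5  0.1 -0.   0.2  0.7 -0.2  0.1 -0.2]
[[0.5576 0.2078 0.0892]
 [0.4579 0.2366 0.0935]
 [0.4716 0.1496 0.0929]]
[[  2.    0.7 -55.2]
 [  2.1   1.3 -59.5]
 [  1.6   1.3 -58.9]]
tool dy,dz cm -0.08147931983516729 -0.20248731502695688
```

>>> move_arm(
  commands=[
    [[0.5,-0.1,-0.2,0],[1.0,0,0,0],[1.5,0,0,0],[1.0,0,0,0],[0.5,0,0,0],[0.3,0,0,0],[0.1,0,0,0],[0,0,0,0]],
  ],
)

```text
clock: 15.6
tool_pos: [0.5107, 0.202, 0.0918]
orientation: [-158.2, 90.0, 30.2]
force: [-0.1, 0.3, -3.9]
opening: 0.0175
```

>>> move_arm(
  commands=[
    [[0.1,0,0,0],[0.1,0,0,0],[0.1,0,0,0],[0.05,0,0,0],[0,0,0,0]],
  ],
)

```text
clock: 16.1
tool_pos: [0.5105, 0.2018, 0.088]
orientation: [17.3, 90.0, -154.3]
force: [0.0, 0.4, -5.3]
opening: 0.0177
```

>>> move_arm(
  commands=[
    [[0.1,0,0,0],[0.1,0,0,0],[0.05,0,0,0],[0,0,0,0]],
  ],
)

```text
clock: 16.5
tool_pos: [0.5107, 0.2018, 0.0857]
orientation: [179.3, 90.0, 7.7]
force: [0.2, -0.2, -3.1]
opening: 0.0174
```

>>> move_arm(
  commands=[
    [[0.05,0,0,0],[0.05,0,0,0],[0.05,0,0,0],[0,0,0,0]],
  ],
)

```text
clock: 16.9
tool_pos: [0.5097, 0.2015, 0.0843]
orientation: [14.2, 89.9, -157.4]
force: [-7.0, 0.1, 4.5]
opening: 0.0177
```

>>> move_arm(
  commands=[
    [[0,0,0.1,0],[0.05,0,0,0],[0.05,0,0,0],[0,0,0,0]],
  ],
)

```text
clock: 17.3
tool_pos: [0.5089, 0.2014, 0.0835]
orientation: [22.6, 89.9, -149.0]
force: [-6.6, -1.3, 7.8]
opening: 0.0178
```

```bash
python3 - <<'E'
from pl import *
stat()
p,d=snapshot("side");plate("side",d)
E
```

```text
17.3 [0.5089 0.2014 0.0835] head -171.56 down [-0.001 -0.001 -1.   ] F [-6.6 -1.3  7.8] q [ 42.  17. -26.  -0. -47. -34.] op 0.017792057061866366
side 1486 slope x,y deg [-0.24 -0.21] plate top z at centre rel tip mm -26.4 sd 1.378544450329066
 extents mm [[-67.8 -50.8 -29.7]
 [ 70.6  59.8 -23.1]]
```

>>> move_arm(
  commands=[
    [[0,0,0.1,0],[0.05,0,0,0],[0,0,0,0]],
  ],
)

```text
clock: 17.65
tool_pos: [0.5088, 0.2015, 0.0834]
orientation: [168.5, 90.0, -3.0]
force: [-5.0, -1.7, 9.9]
opening: 0.0175
```

>>> move_arm(
  commands=[
    [[0.05,0,0,0],[0,0,0,0]],
  ],
)

```text
clock: 17.85
tool_pos: [0.5088, 0.2015, 0.0833]
orientation: [168.8, 90.0, -2.7]
force: [-7.3, -2.4, 14.0]
opening: 0.0174
```

>>> move_arm(
  commands=[
    [[0,0,0,0],[0,0,0,0],[0,0,0,0],[0,0,0,0]],
  ],
  jaw=2.2,
)

```text
clock: 18.25
tool_pos: [0.5087, 0.2017, 0.0819]
orientation: [178.2, 90.0, 6.7]
force: [0.0, 0.2, -0.4]
opening: 0.022
```

```bash
python3 - <<'E'
from pl import *
stat()
p,d=snapshot("side");plate("side",d)
E
```

```text
18.25 [0.5087 0.2017 0.0819] head -171.57 down [ 0.  0. -1.] F [ 0.   0.2 -0.4] q [ 42.  17. -26.   0. -47. -34.] op 0.0219616219270055
side 1464 slope x,y deg [ 0.02 -0.22] plate top z at centre rel tip mm -24.9 sd 1.3620625679531588
 extents mm [[-67.6 -49.  -28.3]
 [ 70.6  59.2 -21.9]]
```

>>> move_arm(
  commands=[
    [[0,0,0,0],[0,0,0,0],[0,0,0,0],[0,0,0,0]],
  ],
  jaw=3.4,
)

```text
clock: 18.7
tool_pos: [0.5085, 0.2015, 0.082]
orientation: [136.3, 90.0, -35.3]
force: [-0.4, 0.0, 0.1]
opening: 0.0337
```

>>> move_arm(
  commands=[
    [[-1.0,0,0,0],[-2.0,0,0,0],[-4.0,0,0,0],[-4.0,0,0,0],[0,0,0,0]],
  ],
)

```text
clock: 19.2
tool_pos: [0.5115, 0.2032, 0.1988]
orientation: [-157.1, 89.4, 31.4]
force: [0.6, -0.8, -1.2]
opening: 0.0341
```

```bash
python3 - <<'E'
from pl import *
stat()
p,d=snapshot("side");I=p[:,:,::-1].copy();cv2.imwrite("pics/side10.png",I)
gr=cv2.cvtColor(I,cv2.COLOR_BGR2GRAY)
car=np.array([[52,0,-20],[-42,44,-20],[-42,-44,-20]])/1e3
g=lambda q,o:o@R.from_euler('z',q[3]).as_matrix().T+q[:3]
q0=[.5082,.2007,.076,.1505];obs=[]
for i,(u,v) in enumerate(px("side",g(q0,car))):
    x,y=int(u)-6,int(v)-6;w=gr[y:y+13,x:x+13].astype(float)
    t=cv2.GaussianBlur(w,(3,3),0);m=np.clip(np.median(w)*.75-t,0,None);yy,xx=np.mgrid[:13,:13]
    c=(x+(m*xx).sum()/m.sum(),y+(m*yy).sum()/m.sum());print(i,(u.round(1),v.round(1)),np.round(c,1),"res",np.round(np.array(c)-[u,v],1),m.sum().round());obs.append(("side",i,*c))
q,r=fitp(car,obs,g,q0);print(q.round(4),r.round(1))
# post now
h=np.radians(8.62-90-np.degrees(1.36));print("post pred",np.array([.4491,.2898])+.08*np.array([np.cos(h),np.sin(h)]))
E
```

```text
19.2 [0.5115 0.2032 0.1988] head -171.52 down [ 0.009  0.005 -1.   ] F [ 0.6 -0.8 -1.2] q [ 42.  10. -18.   0. -62. -34.] op 0.03409182991779445
0 (np.float64(291.5), np.float64(321.6)) [291.4 321. ] res [-0.1 -0.6] 690.0
1 (np.float64(338.5), np.float64(351.8)) [338.5 351.1] res [-0.  -0.7] 779.0
2 (np.float64(348.4), np.float64(311.3)) [348.3 310.8] res [-0.1 -0.5] 1139.0
[0.5086 0.1999 0.0765 0.1509] [ 0.   0.  -0.1  0.   0.  -0.1]
post pred [0.37426336 0.26152496]
```

```bash
python3 - <<'E'
from plan import *
p=atz("top",195+74.5/4-.5,225+452.5/4-.5,.13);print("post",p)
C=np.array([.4491,.2898]);d=p[:2]-C;a=np.degrees(np.arctan2(d[1],d[0]));print("k",np.radians(8.62-90-a),np.hypot(*d))
a0=-81.38-np.degrees(1.37)
W=[]
r=np.radians(a0);X=C+.08*np.array([np.cos(r),np.sin(r)]);print(X,a0+270)
plan([(*X,.2,a0+270)],dec=1)
E
```

```text
post [0.37626887 0.26146869 0.13      ]
k 1.350255906734628 0.07814753111308378
[0.37398436 0.26227473] 110.1247820670772
[[[-0.0, -0.8, 1.3, 0.14], [-0.0, -0.6, 1.4, 0.14], [-0.1, -0.4, 1.4, 0.14], [-0.0, -0.2, 1.5, 0.14], [-0.1, -0.0, 1.5, 0.13], [-0.0, 0.2, 1.5, 0.14], [-0.1, 0.4, 1.4, 0.13], [-0.0, 0.5, 1.4, 0.14]]]
[[[-0.1, 0.7, 1.2, 0.13], [-0.0, 1.0, 1.2, 0.14]]]
end [0.3734 0.2624 0.2   ] -250.1
```

>>> move_arm(
  commands=[
    [[0,-0.8,1.3,0.14],[0,-0.6,1.4,0.14],[-0.1,-0.4,1.4,0.14],[0,-0.2,1.5,0.14],[-0.1,0,1.5,0.13],[0,0.2,1.5,0.14],[-0.1,0.4,1.4,0.13],[0,0.5,1.4,0.14]],
  ],
  jaw=4.0,
)

```text
clock: 20.05
tool_pos: [0.3981, 0.2496, 0.1948]
orientation: [99.0, 90.0, -135.9]
force: [0.8, -0.4, -0.2]
opening: 0.04
```

>>> move_arm(
  commands=[
    [[-0.1,0.7,1.2,0.13],[0,1.0,1.2,0.14],[0,0,0,0],[0,0,0,0]],
  ],
)

```text
clock: 20.45
tool_pos: [0.3717, 0.2613, 0.196]
orientation: [144.0, 90.0, -105.8]
force: [0.8, 0.5, -0.1]
opening: 0.04
```

```bash
python3 - <<'E'
from plan import *
stat();plan([(.3745,.262,.2,110),(.3745,.262,.106,110)],dec=2)
E
```

```text
20.45 [0.3717 0.2613 0.196 ] head 110.2 down [-0. -0. -1.] F [ 0.8  0.5 -0.1] q [  60.    1.  -29.    0.  -61. -130.] op 0.03996086493618498
[[[-0.4, -0.29, -0.03, 0.0], [4.7, 0.0, -0.0, 0.0], [4.7, 0.0, -0.0, 0.0]]]
end [0.3745 0.262  0.106 ] 110.2
```

>>> move_arm(
  commands=[
    [[0,-0.3,0,0],[3.0,0,0,0],[3.0,0,0,0],[2.5,0,0,0],[0.5,0,0,0],[0,0,0,0]],
  ],
)

```text
clock: 21.05
tool_pos: [0.375, 0.2619, 0.1056]
orientation: [136.1, 89.9, -113.9]
force: [0.1, 0.5, 0.8]
opening: 0.0402
```

>>> move_arm(
  commands=[
    [[0,0,0,0],[0,0,0,0],[0,0,0,0]],
  ],
  jaw=2.2,
)

```text
clock: 21.35
tool_pos: [0.3751, 0.263, 0.1071]
orientation: [-53.1, 89.9, 56.8]
force: [-0.4, 1.1, 1.0]
opening: 0.0236
```

```bash
python3 - <<'E'
from plan import *
stat()
C=np.array([.4491,.2898]);W=[]
for k in np.linspace(1.37,0.05,13)[1:]:
    a=-81.38-np.degrees(k);r=np.radians(a);W.append((*(C+.08*np.array([np.cos(r),np.sin(r)])),.106,a+270))
plan(W,dec=2)
E
```

```text
21.35 [0.3751 0.263  0.1071] head 109.95 down [ 0.001  0.002 -1.   ] F [-0.4  1.1  1. ] q [  60.    7.  -35.    0.  -48. -130.] op 0.0235798854506719
[[[0.11, 0.08, -0.91, -0.11], [-0.0, -0.05, -0.88, -0.11], [-0.0, -0.06, -0.88, -0.11], [-0.0, -0.05, -0.87, -0.11], [-0.0, -0.05, -0.88, -0.11], [-0.0, -0.05, -0.88, -0.11], [-0.0, -0.05, -0.88, -0.11], [-0.0, -0.05, -0.88, -0.11]]]
[[[-0.0, -0.05, -0.87, -0.11], [-0.0, -0.05, -0.88, -0.11], [-0.0, -0.05, -0.88, -0.11], [-0.0, -0.05, -0.88, -0.11]]]
end [0.4571 0.2102 0.106 ] 185.6
```

>>> move_arm(
  commands=[
    [[0,0.05,-0.9,-0.11],[0,-0.05,-0.88,-0.11],[0,-0.05,-0.88,-0.11],[0,-0.05,-0.88,-0.11],[0,-0.05,-0.88,-0.11],[0,-0.05,-0.88,-0.11],[0,-0.05,-0.88,-0.11],[0,-0.05,-0.88,-0.11]],
  ],
)

```text
clock: 22.15
tool_pos: [0.4226, 0.2139, 0.1068]
orientation: [-103.1, 89.9, 57.5]
force: [-1.0, 0.0, 0.5]
opening: 0.0222
```

>>> move_arm(
  commands=[
    [[0,-0.05,-0.88,-0.11],[0,-0.05,-0.88,-0.11],[0,-0.05,-0.6,-0.08],[0,0,-0.3,-0.05],[0,0,0,0]],
  ],
)

```text
clock: 22.65
tool_pos: [0.4489, 0.2096, 0.1066]
orientation: [-137.7, 89.9, 42.8]
force: [0.5, 0.4, -0.0]
opening: 0.0222
```

```bash
python3 - <<'E'
from plan import *
stat();d=now()[0]["tool_pos"][:2]-[.4491,.2898];print(np.hypot(*d),np.radians(-81.38)-np.arctan2(d[1],d[0]))
E
```

```text
22.65 [0.4489 0.2096 0.1066] head -179.56 down [ 0.001  0.001 -1.   ] F [ 0.5  0.4 -0. ] q [ 48.  10. -31.   0. -49. -47.] op 0.02216807660526063
0.08020378925189642 0.15259495778290688
```

>>> move_arm(
  commands=[
    [[0,0,-0.3,-0.04],[0,0,-0.3,-0.04],[0,0,-0.3,-0.04],[0,0,-0.2,-0.02],[0,0,0,0],[0,0,0,0]],
  ],
)

```text
clock: 23.25
tool_pos: [0.4594, 0.2102, 0.1062]
orientation: [-141.6, 90.0, 46.7]
force: [-0.0, -0.2, 0.9]
opening: 0.0224
```

>>> move_arm(
  commands=[
    [[0,0,-0.2,0],[0,0,-0.1,0],[0,0,0,0]],
  ],
)

```text
clock: 23.55
tool_pos: [0.4624, 0.2105, 0.106]
orientation: [36.3, 90.0, -135.3]
force: [-0.2, -0.6, 1.2]
opening: 0.0223
```

>>> move_arm(
  commands=[
    [[0,0,-0.1,0],[0,0,-0.1,0],[0,0,0,0]],
  ],
)

```text
clock: 23.85
tool_pos: [0.4644, 0.2108, 0.106]
orientation: [42.4, 90.0, -129.1]
force: [-0.6, -0.1, -0.0]
opening: 0.0221
```

>>> move_arm(
  commands=[
    [[0,0,-0.1,0],[0,0,0,0]],
  ],
)

```text
clock: 24.05
tool_pos: [0.4649, 0.2108, 0.1059]
orientation: [13.7, 89.9, -157.9]
force: [-3.0, -0.4, 1.0]
opening: 0.0218
```

>>> move_arm(
  commands=[
    [[0,0,-0.1,0],[0,0,0,0],[0,0,0,0]],
  ],
)

```text
clock: 24.35
tool_pos: [0.4651, 0.2107, 0.1058]
orientation: [9.7, 89.9, -161.9]
force: [-7.7, 0.9, 4.7]
opening: 0.0219
```

>>> move_arm(
  commands=[
    [[0,0,0.1,0],[0,0,0,0],[0,0,0,0]],
  ],
  jaw=3.2,
)

```text
clock: 24.65
tool_pos: [0.4658, 0.2112, 0.1063]
orientation: [-158.1, 89.9, 30.4]
force: [1.1, 0.4, -0.4]
opening: 0.0313
```

>>> move_arm(
  commands=[
    [[-1.5,0,0,0],[-4.0,0,0,0],[-4.0,0,0,0],[-3.0,0,0,0],[0,0,0,0]],
  ],
)

```text
clock: 25.15
tool_pos: [0.4677, 0.2124, 0.2359]
orientation: [-153.1, 89.5, 35.3]
force: [0.5, 0.1, -0.3]
opening: 0.032
```

>>> move_arm(
  commands=[
    [[0,4.0,0,0],[0,4.0,0,0],[0,4.0,0,0],[0,4.0,0,0],[0,4.0,0,0],[0,4.0,0,0],[0,0,0,0],[0,0,0,0]],
  ],
)

```text
clock: 25.95
tool_pos: [0.5004, -0.0274, 0.2305]
orientation: [-0.6, 90.0, -172.3]
force: [-0.2, 0.4, -0.1]
opening: 0.0321
```

```bash
python3 - <<'E'
from pl import *
stat()
I={}
for n in("side","top"):I[n]=snapshot(n)[0][:,:,::-1].copy()
b=np.hstack([crop(I["side"],250,280,100,120,4),crop(I["top"],195,215,100,120,4)]);cv2.imwrite("pics/c11.png",cv2.convertScaleAbs(b,alpha=1.4))
E
```

```text
25.95 [ 0.5004 -0.0274  0.2305] head -171.72 down [-0. -0. -1.] F [-0.2  0.4 -0.1] q [ 19.   4. -20.  -0. -66. -11.] op 0.03210293292475402
```

View pics/c11.png

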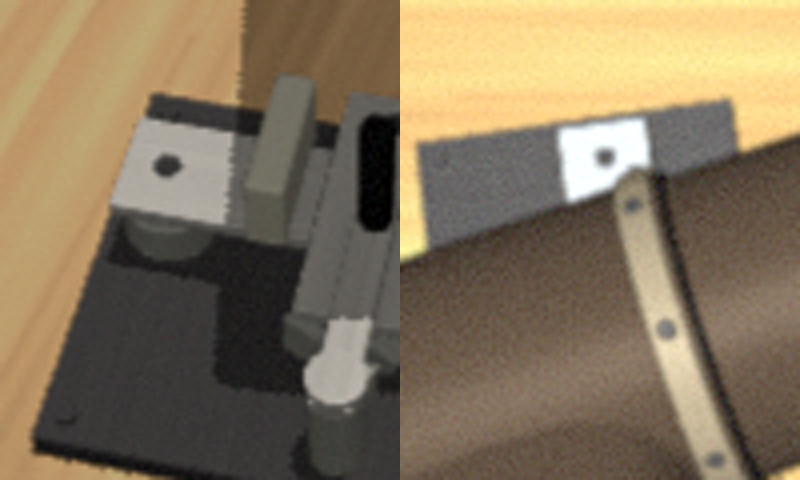

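```bash
python3 - <<'E'
from plan import *
for k in(0,.1):
    r=np.radians(-81.38)-k;print(k,px("side",[[.4491+.08*np.cos(r),.2898+.08*np.sin(r),.13]]))
close_job()
E
```

```text
0 [[344.191394   312.00118751]]
0.1 [[348.99057154 313.0223885 ]]
the job is handed in; nothing more can be done
```

I swung the keeper aside, lifted the carrier off the rack, set it on the stage base, and swung the keeper back against its stop. The job is handed in, and no verdict was reported.

- **Grasp:** The moves could not tilt the tool to match the rack. I closed the jaws across the bar's 18 mm thickness in stages while lifting, which squared the carrier up. It was still about 2.5° nose-down when it reached the base, and levelled as its feet touched. The first closing held only the top of the bar and pulled the carrier a few mm uphill, so I reopened and gripped lower. The opening let the carrier slide back down to the ledge.
- **Seating:** After release, the force on the tool was about 0. The side camera put the carrier within about 1 mm of home in x, y and z, with its heading matching. The plate read level, within 0.25°. The strongest push while seating was about 16 N.
- **Keeper:** The post met its stop with about 8 N on the tool. In the last picture the post lies at column 344, where 344.2 is expected when closed and 349.0 at 0.1 rad. The single-foot screw was unmoved in the same picture.
- **Not checked:** In the last pictures the crossbar end was hidden, so I could not recheck those two feet after closing the keeper. I did not re-measure the carton, spool, jar or cutters. The arm was not meant to come near any of them.

The arm finished clear of everything at about 26 s.

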